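Shift the drum sander's feed into third and start it

TASK

The bench drum sander's feed lever has been left somewhere in the left-hand leg of its H-shaped gate. Shift it into third, the far right-hand end of the gate (three dots): bring it to neutral, take it across to the right and push it fully home away from you. Only then press the green start button right down and let it go; do not press the red stop button, and leave the blocks and tools lying about where they are.

Things in the scene. Friction and masses are not known exactly. Their poses are not given: they have to be found in the camera images.
- sander: bench drum sander, fixed. Origin on the table right under the centre of the H-gate; x points away from the operator (far), y left, z up. In this frame, mm: gearbox 164 x 150, 120 high to the gate plate's top; motor y -75 to -270, x +-62, 145 high; feed bed behind x 90, 121 high with the board lying on it; drum hood y -185 to -335 behind x 15, 235 high; switch station 150 x 80 centred at y 165, top 120
- knob_center (a point): centre of the black ball knob, 40 mm in diameter, on top of the shift lever (12 mm steel stem). The lever swings about a pivot 30 mm above the table under the gate's centre; the knob centre is 190 mm from the pivot, so 220 mm above the table with the lever upright
- shift_lever (a joint): fore-and-aft angle of the lever, rad: 0 upright (neutral), +0.27 fully far (knob 51 mm beyond the centre), -0.27 fully near. It stays where it is left; 3 to 5 N at the knob moves it. In the left and right legs it travels the whole range; it can pass from one leg to the other only within +-0.05 of 0 (the neutral slot)
- shift_cross (a joint): sideways angle of the lever, rad: +0.22 fully right (knob 41 mm right, sander -y), -0.22 fully left; stays where it is left; 3 to 5 N at the knob moves it. Either leg of the H leaves it free between 0.16 and 0.22 on its side; out of neutral the gate plate's two teeth keep it from crossing
- start_button_top (a point): centre of the top face of the green start button, 28 mm in diameter, on the near half of the switch station, 138 mm above the table, pressed straight down
- start_button (a joint): travel of the green start button, m: 0 out, 0.006 right down (about 5 N); springs back
- stop_button_top (a point): centre of the top face of the red stop button, 34 mm in diameter, 72 mm beyond the green one on the same station; not to be pressed
- stop_button (a joint): travel of the red stop button, m: 0 out, 0.006 right down (about 5 N); springs back
- brick: bystander: reddish wooden block 100 x 50 x 25 mm on the table; origin under its centre
- disc: bystander: pale wooden disc, 100 mm in diameter and 35 mm high, on the table; origin under its centre
- roundel: bystander: wooden cylinder standing on end, 40 mm in diameter and 60 mm high; origin under its centre
- brush: bystander: flat paint brush with a wooden handle lying on the table in front of the machine, about 200 mm long and under 40 mm high; origin under its middle
- caliper: bystander: steel sliding caliper lying flat, about 195 x 60 mm and 10 mm high; origin near the jaws
- block: bystander: pale wooden block 50 x 50 x 25 mm on the table; origin under its centre

How it is judged:
On the way, in this order (a step that is already met when the one before it is completed fails the run):
1. the lever is home in the far right end of the gate (value of joint shift_lever above 0.22 rad and value of joint shift_cross above 0.14 rad), for 0.2 s.
2. the green start button is pressed down, at least 4 of its 6 mm (value of joint start_button above 0.004 m), for 0.05 s.
At the end, for the whole second after the job is handed in: the lever rests in the far right end of the gate (fore-and-aft angle above 0.22 of 0.27 rad, that is the knob within about 9 mm of fully home, and sideways angle above 0.14 rad), and both buttons are out again (less than 2 mm down) (all of step 1 and velocity of joint shift_lever between -0.05 and 0.05 rad/s and value of joint each of start_button, stop_button below 0.002 m); the robot touches nothing.
It fails at once if the start button is pressed while the lever is not in the far right end (value of joint start_button above 0.004 m and not (value of joint shift_lever above 0.2 rad and value of joint shift_cross above 0.12 rad)).
It fails at once if the red stop button is pressed (value of joint stop_button above 0.003 m).
It fails at once if a block or tool is shifted more than 30 mm (distance of any of brick, block, disc, roundel, brush, caliper from where it was at the start of the episode above 0.03 m).
It also fails if it takes over 58 s, if anything falls off the work surface, if the arm or the gripper's body presses on something with over 40 N, if the wrist force passes 120 N, or if a joint passes its speed limit or range.

ROBOT

A 7-joint arm with a two-finger parallel gripper is mounted at the origin on the work surface. World frame = base frame: x ahead of the robot, y to its left, z up, the work surface at z = 0. Lengths are in m, angles in rad, forces in N, time in s.
With the tool pointing down it reaches from about 0.4 to 0.925 m from the base axis. Payload 5.6 kg.
Tool frame: the origin (TCP) lies at the very end of the fingers, on their centre line; the grasp point (between the pads) lies 19 mm behind it; x points along the fingers, y is the direction in which the jaws open and shut, and the axes are right-handed (so a half turn about x gives the same grasp; the last joint's range is limited). The gripper opens to 85 mm and grips with 20 to 120 N. Pads are 22 mm wide; open, the fingers measure 114 mm over their backs; the gripper's body (76 mm by 85 mm) begins 54 mm behind the grasp point. The pads swing forward as they close: fully open they stand 13 mm farther back than shut.
Start: joints at [-1.201, 0.468, -0.012, 1.603, 0.006, 1.071, -0.056], TCP at [0.261, 0.595, 0.231] pointing down, gripper open.
Joint ranges: [-2.53, 2.53], [-0.31, 2.02], [-1.57, 1.55], [0.28, 2.44], [-1.29, 4.43], [0.15, 1.84], [-2.92, 2.92]. Speed limits (rad/s): [2.57, 2.57, 3.14, 3.14, 3.14, 3.14, 3.14].

INTERFACE

Orientations are given as [roll, pitch, yaw] about the fixed x, y, z axes, in that order (R = Rz(yaw) Ry(pitch) Rx(roll)).
In Python, from station import state, viewer, ticket gives the robot as it stands. The module is installed in compiled form; this text tells all that it offers.
- The arm moves only by the tool servo_tool, never from a script. Its argument "deltas" is a list of rows, each a list of 3 entries, a list of its own where there are three numbers: the shift along the tool's x, y, z as a fraction of full scale, then the turn, a rotation vector about the tool's x, y, z as a fraction of full scale, then the closure in counts, from 0 (fully open) to 255 (shut). A call has 1 to 8 rows; each row shifts and turns the commanded pose from where the row before left it, along the tool's axes as they then stand; what a row does not reach is not made up. Full scale, the value 1, is 0.03 m for a shift and 5 degrees for a turn. A row lasts 1/12 s, in which the tool goes at most 41.7 mm and 7.16 degrees, less where a joint would pass 70% of its speed; a pose out of reach is approached as far as the arm can. A call with a number of a shift or a turn outside -1 to 1 is refused whole. A call with a gripper value outside its range is refused whole. The fingers move at their own pace and stop on an object; "force" is the grip in N (left out, the last holds). Time passes only in rows, so rows that do not move let the fingers close. It gives the time, the measured TCP pose, the force and the opening at its end, in the units of the state.
- state(): the state, without advancing time (a new reading comes with each control period).
- viewer.camera(name): name is "scene" or "top" or "wrist"; returns the picture (420x560x3 uint8, red, green, blue); there is no depth.
- viewer.camera_model(name): a dict with "intrinsics" (3x3 intrinsics, pixels), "k1" (the pictures are not rectified: a ray, as slopes to the right and down, at radius r is drawn at 1 + k1 r^2 times it, then the intrinsics apply), "T" (4x4, takes a point from camera to world coordinates). Camera axes: x right, y down, z forward; pixel columns grow to the right and rows downward; lengths in m; the calibration is good to about 2 mm. A picture is of the moment at which its call begins: read the wrist's pose just before it. camera_model takes no time and is no camera call; for the wrist camera it gives the pose at the moment of the call.
- ticket.hand_in(): hands the job in, once; it reports no verdict.
The state is a dict: "t": time; "qpos": joint angles; "qvel": joint speeds; "joint_efforts": joint torques, N m; "tcp_pos": TCP position; "tool_rot": TCP orientation; "contact_force": force on the tool from outside, world axes, zero at the start; "moment": the same for the moment, N m; "opening": finger opening in m.
Only numpy, scipy, OpenCV 4.12 (cv2) and the standard library are available. Lean on these libraries where they do the work, as an engineer would, in place of code of your own. Each camera call takes 0.05 s, during which the arm holds its last target.

## Working session

There is one attempt and no reset: what is moved stays moved. The work goes in short steps, Python scripts to look and compute and a tool call to move; the robot and the scene stay as the last step left them, time stands still between calls to the robot, and variables do not carry over. Pictures are saved under pics/ and viewed, and the job is handed in when it is done.

Besides the shell and the picture viewer there is one more tool, called after "Call:" by a JSON object that holds its "api" and its "payload", one argument or row to a line. servo_tool: Moves the arm, as the interface text tells. Its arguments: {"type":"object","properties":{"deltas":{"type":"array","items":{"type":"array"}},"force":{"type":"number"}},"required":["deltas"]}

```bash
mkdir -p pics
python3 - <<'E'
from station import state, viewer, ticket
import cv2, numpy as np
s=state()
print({k:np.round(v,3).tolist() for k,v in s.items()})
for n in ["scene","top","wrist"]:
    im=viewer.camera(n); cv2.imwrite(f"pics/{n}0.png",im[:,:,::-1])
    m=viewer.camera_model(n); print(n,np.round(m["intrinsics"],1).tolist(),m["k1"],np.round(m["T"],3).tolist())
E
```

```text
{'t': 0.0, 'qpos': [-1.201, 0.468, -0.012, 1.604, 0.006, 1.071, -0.056], 'qvel': [0.002, -0.0, 0.0, -0.001, 0.0, -0.0, 0.002], 'joint_efforts': [0.001, -53.239, 0.022, -25.132, 0.011, 0.008, 0.0], 'tcp_pos': [0.261, 0.595, 0.23], 'tool_rot': [-1.504, 1.569, -1.917], 'contact_force': [0.384, -0.516, -0.139], 'moment': [-0.019, 0.02, -0.02], 'opening': 0.085}
scene [[524.1, 0.0, 280.2], [0.0, 524.1, 213.5], [0.0, 0.0, 1.0]] -0.124074448502963 [[0.594, 0.665, -0.452, 1.091], [0.804, -0.49, 0.337, -0.474], [0.003, -0.563, -0.826, 1.264], [0.0, 0.0, 0.0, 1.0]]
top [[513.2, 0.0, 281.0], [0.0, 513.2, 211.0], [0.0, 0.0, 1.0]] -0.16949079280653767 [[-0.003, -0.987, 0.16, 0.276], [-1.0, 0.005, 0.009, -0.026], [-0.01, -0.16, -0.987, 1.469], [0.0, 0.0, 0.0, 1.0]]
wrist [[334.4, 0.0, 280.5], [0.0, 334.4, 215.5], [0.0, 0.0, 1.0]] -0.08073388887968981 [[0.402, 0.879, 0.255, 0.195], [0.916, -0.385, -0.114, 0.624], [-0.001, 0.28, -0.96, 0.373], [0.0, 0.0, 0.0, 1.0]]
```

View pics/scene0.png

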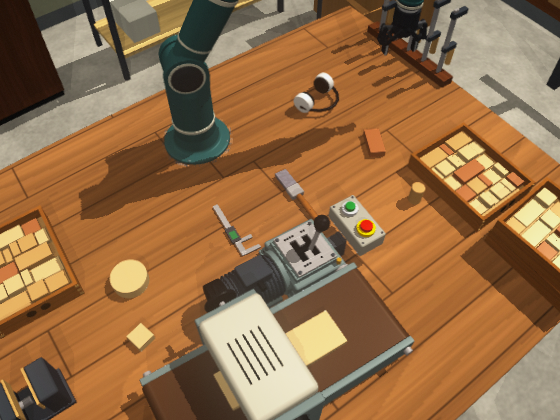

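View pics/top0.png

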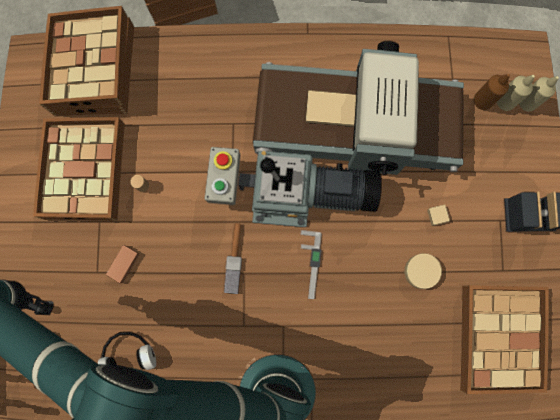

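View pics/wrist0.png

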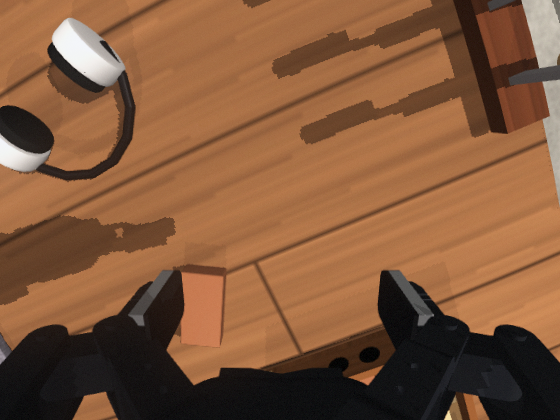

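The scene and top views show the sander at top pixel (282,180). The knob is near top (268,165) and scene (321,223). The green button is near top (220,186) and scene (350,207), and the red one near top (223,160). I'll measure these by mask.

```bash
cat > h.py <<'E'
import numpy as np, cv2
from station import state, viewer, ticket
def ray(m,px):
    K=m["intrinsics"];k=m["k1"]
    d=np.array([(px[0]-K[0][2])/K[0][0],(px[1]-K[1][2])/K[1][1]])
    p=cv2.undistortPoints(np.array([[px]],float),np.array(K),np.array([k,0,0,0,0.]))[0,0]
    T=np.array(m["T"]);v=T[:3,:3]@np.array([p[0],p[1],1]);return T[:3,3],v/np.linalg.norm(v)
def plane(m,px,z):
    o,v=ray(m,px);return o+v*(z-o[2])/v[2]
def tri(m1,p1,m2,p2):
    o1,v1=ray(m1,p1);o2,v2=ray(m2,p2)
    A=np.stack([v1,-v2],1);t=np.linalg.lstsq(A,o2-o1,rcond=None)[0]
    a=o1+t[0]*v1;b=o2+t[1]*v2;return (a+b)/2,np.linalg.norm(a-b)
def proj(m,P):
    T=np.array(m["T"]);c=T[:3,:3].T@(np.array(P)-T[:3,3]);x=c[:2]/c[2];x=x*(1+m["k1"]*(x@x))
    K=np.array(m["intrinsics"]);return K[:2,:2]@x+K[:2,2]
E
python3 - <<'E'
import cv2,numpy as np
from h import *
C={}
for n,(x0,y0,w,h) in {"scene":(250,180,150,112),"top":(195,130,200,110)}.items():
    im=cv2.imread(f"pics/{n}0.png"); hsv=cv2.cvtColor(im,cv2.COLOR_BGR2HSV)
    M={"green":cv2.inRange(hsv,(55,100,60),(90,255,255)),"red":cv2.inRange(hsv,(0,200,120),(5,255,255))|cv2.inRange(hsv,(172,180,120),(180,255,255)),
       "dark":cv2.inRange(hsv,(0,0,0),(180,255,45))}
    for k,mm in M.items():
        q=np.zeros_like(mm);q[y0:y0+h,x0:x0+w]=mm[y0:y0+h,x0:x0+w]
        N,l,st,c=cv2.connectedComponentsWithStats(q)
        for i in range(1,N):
            if st[i,4]>40: print(n,k,st[i].tolist(),c[i].round(1))
    s=4 if n=="scene" else 4
    cv2.imwrite(f"pics/{n}0z.png",cv2.resize(im[y0:y0+h,x0:x0+w],None,fx=s,fy=s,interpolation=cv2.INTER_CUBIC))
E
```

```text
scene green [346, 202, 9, 8, 60] [350.1 205.5]
scene red [361, 220, 11, 12, 103] [366.1 225.5]
scene dark [291, 236, 19, 25, 169] [301.3 248.1]
top green [215, 181, 9, 9, 68] [219.  185.2]
top dark [261, 158, 32, 33, 419] [277.  173.8]
top dark [313, 160, 82, 52, 1759] [359.4 186.9]
top dark [239, 175, 11, 15, 61] [242.9 181.3]
```

View pics/scene0z.png

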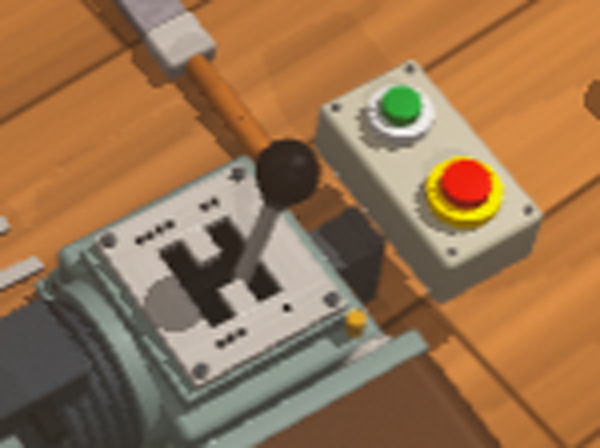

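View pics/top0z.png

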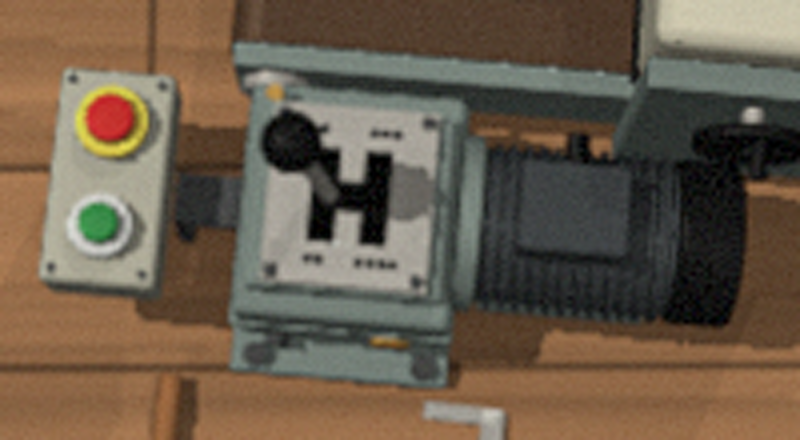

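Run:
```python
from h import *
ms=viewer.camera_model("scene");mt=viewer.camera_model("top")
S=lambda x,y:(250+x/4-.4,180+y/4-.4); T=lambda x,y:(195+x/4-.4,130+y/4-.4)
k,e=tri(ms,S(288,174),mt,T(292,140));print("knob",k.round(4),e)
# green
g,e=tri(ms,S(403,104),mt,T(98,222));print("green",g.round(4),e, plane(ms,S(403,104),.138).round(4),plane(mt,T(98,222),.138).round(4))
r,e=tri(ms,S(466,185),mt,T(109,118));print("red",r.round(4),e)
P=[plane(ms,S(*q),.12) for q in [(238,174),(110,240),(200,371),(332,299)]]
P2=[plane(mt,T(*q),.12) for q in [(270,268),(416,282),(432,124)]]
print(np.round(P,4));print(np.round(P2,4))
c=np.mean(P,0); c2=(P2[0]+P2[2])/2; print("c",c.round(4),c2.round(4))
for Q in (P,):
    nl,nr,fr,fl=Q
    d=(nl+fl-nr-fr)[:2]; u=(fl+fr-nl-nr)[:2]
    print("yaw from left dir",np.degrees(np.arctan2(-d[0],d[1])),"far",np.degrees(np.arctan2(u[1],u[0])))
print("top far dir",np.degrees(np.arctan2(*(P2[2]-P2[1])[:2][::-1])), "green->red",np.degrees(np.arctan2(*(r-g)[:2][::-1])),np.linalg.norm((r-g)[:2]))
for cc in (c,c2):
  for a in (-5,):
    pass
```

```text
knob [0.5976 0.0189 0.2126] 0.0004345994491277332
green [0.5626 0.1516 0.134 ] 0.00042906753978099084 [0.5646 0.1495 0.138 ] [0.5616 0.1509 0.138 ]
red [0.6345 0.1451 0.131 ] 0.0013622808539583992
[[ 0.5346  0.0358  0.12  ]
 [ 0.5258 -0.0613  0.12  ]
 [ 0.6346 -0.0726  0.12  ]
 [ 0.6436  0.0253  0.12  ]]
[[ 0.5333  0.037   0.12  ]
 [ 0.5233 -0.0606  0.12  ]
 [ 0.6321 -0.0724  0.12  ]]
c [ 0.5846 -0.0182  0.12  ] [ 0.5827 -0.0177  0.12  ]
yaw from left dir -5.219801021866274 far -5.714737858528015
top far dir -6.212188698283532 green->red -5.132151838131016 0.07214557733931024
```

```bash
cat >> h.py <<'E'
from scipy.spatial.transform import Rotation as Ro
C=np.array([.5837,-.018]);YAW=-.097
F=np.array([np.cos(YAW),np.sin(YAW)]);L=np.array([-F[1],F[0]])
def w(far,left,z): return np.r_[C+far*F+left*L,z]
def toolR(s): return Ro.from_euler('xyz',s["tool_rot"]).as_matrix()
def need(target,jaw=None,s=None):
    s=s or state();R=toolR(s);d=R.T@(np.array(target)-s["tcp_pos"])
    print("tcp",np.round(s["tcp_pos"],4),"shift tool mm",(d*1000).round(1),"units",(d/.03).round(2))
    if jaw is not None:
        best=None
        for sg in (1,-1):
            y=sg*np.array(jaw);x=np.array([0,0,-1.]);z=np.cross(x,y);G=np.stack([x,y,z],1)
            rv=Ro.from_matrix(R.T@G).as_rotvec()
            if best is None or np.linalg.norm(rv)<np.linalg.norm(best): best=rv
        print("turn units(5deg)",(np.degrees(best)/5).round(2))
E
python3 - <<'E'
from h import *
s=state();print(toolR(s).round(3))
need(w(.0103,.038,.32),np.r_[L,0]);need(w(.0103,.038,.32),np.r_[F,0])
E
```

```text
[[-0.     0.401  0.916]
 [-0.001  0.916 -0.401]
 [-1.    -0.001  0.   ]]
tcp [0.2606 0.595  0.2305] shift tool mm [ -88.9 -392.7  539.9] units [ -2.96 -13.09  18.  ]
turn units(5deg) [-3.62 -0.    0.02]
tcp [0.2606 0.595  0.2305] shift tool mm [ -88.9 -392.7  539.9] units [ -2.96 -13.09  18.  ]
turn units(5deg) [1.438e+01 1.000e-02 1.000e-02]
```

Call:
{"api": "servo_tool", "payload": {
  "deltas": [
    [[-0.9,-0.2,0.3],[0,0,0],0],
    [[-0.9,-0.4,0.5],[0,0,0],0],
    [[-0.6,-0.6,0.8],[0,0,0],0],
    [[-0.5,-0.6,0.8],[0,0,0],0],
    [[0,-0.6,0.8],[0,0,0],0],
    [[0,-0.6,0.8],[0,0,0],0],
    [[0,-0.6,0.8],[0,0,0],0],
    [[0,-0.6,0.8],[0,0,0],0]
  ],
  "force": 30
}}

```text
t: 0.82
tcp_pos: [0.3645, 0.4111, 0.3182]
tool_rot: [-2.076, 1.571, -2.489]
contact_force: [0.2, 0.1, 0.1]
opening: 0.0854
```

Call:
{"api": "servo_tool", "payload": {
  "deltas": [
    [[0,-0.6,0.8],[0,0,0],0],
    [[0,-0.6,0.8],[0,0,0],0],
    [[0,-0.6,0.8],[0,0,0],0],
    [[0,-0.6,0.8],[0,0,0],0],
    [[0,-0.6,0.8],[-0.5,0,0],0],
    [[0,-0.6,0.8],[-0.5,0,0],0],
    [[0,-0.6,0.8],[-0.5,0,0],0],
    [[0,-0.6,0.8],[-0.5,0,0],0]
  ]
}}

```text
t: 1.48
tcp_pos: [0.4891, 0.2063, 0.3183]
tool_rot: [3.126, 1.571, 2.89]
contact_force: [0.6, 0.6, -0.2]
opening: 0.0855
```

Run:
```python
from h import *
need(w(.0103,.038,.32),np.r_[L,0])
```

```text
tcp [0.4891 0.2063 0.3183] shift tool mm [  -1.7 -156.9  149.4] units [-0.06 -5.23  4.98]
turn units(5deg) [-1.59 -0.   -0.  ]
```

Call:
{"api": "servo_tool", "payload": {
  "deltas": [
    [[0,-0.6,0.7],[-0.5,0,0],0],
    [[0,-0.6,0.7],[-0.5,0,0],0],
    [[0,-0.7,0.6],[-0.5,0,0],0],
    [[0,-0.7,0.5],[0,0,0],0],
    [[0,-0.7,0.5],[0,0,0],0],
    [[0,-0.7,0.5],[0,0,0],0],
    [[0,-0.5,0.4],[0,0,0],0],
    [[0,0,0],[0,0,0],0]
  ]
}}

```text
t: 2.15
tcp_pos: [0.5865, 0.0514, 0.318]
tool_rot: [-1.261, 1.568, -1.375]
contact_force: [-0.4, -1.5, -0.4]
opening: 0.0857
```

Run:
```python
from h import *
m=viewer.camera_model("wrist");im=viewer.camera("wrist");cv2.imwrite("pics/wrist1.png",im[:,:,::-1])
need(w(.0103,.038,.32),np.r_[L,0])
print(proj(m,[.5976,.0189,.2126]),proj(m,w(.0103,.038,.2158)), proj(m,w(0,0,.12)))
print(np.array(m["T"]).round(3).tolist())
```

```text
tcp [0.5855 0.054  0.3179] shift tool mm [ -2.1 -33.6  15.9] units [-0.07 -1.12  0.53]
turn units(5deg) [-0.17 -0.    0.01]
[241.08005774 232.52276196] [240.51335942 233.92625189] [214.60879677 194.679111  ]
[[0.115, 0.954, 0.278, 0.515], [0.993, -0.109, -0.035, 0.06], [-0.003, 0.28, -0.96, 0.461], [0.0, 0.0, 0.0, 1.0]]
```

View pics/wrist1.png

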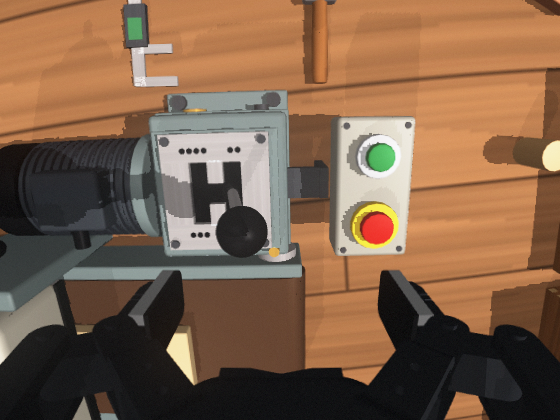

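The knob shows at wrist pixel (241,232), where I predicted (241,232.5). The gate centre is at (215,193), predicted (214.6,194.7), so the pose holds. Next I'll centre over the knob.

Call:
{"api": "servo_tool", "payload": {
  "deltas": [
    [[0,-0.5,0.3],[-0.1,0,0],0],
    [[0,-0.6,0.2],[-0.1,0,0],0],
    [[0,0,0],[0,0,0],0],
    [[0,0,0],[0,0,0],0]
  ]
}}

```text
t: 2.53
tcp_pos: [0.5962, 0.0224, 0.3181]
tool_rot: [2.628, 1.57, 2.537]
contact_force: [-0.3, 0.8, 1.1]
opening: 0.0852
```

Run:
```python
from h import *
need(w(.0115,.038,.194),np.r_[L,0])
for z in(.138,):
  pass
m=viewer.camera_model("wrist")
s=state();print(np.round(s['contact_force'],1))
```

```text
tcp [0.5962 0.0224 0.3181] shift tool mm [124.1  -3.5   3. ] units [ 4.14 -0.12  0.1 ]
turn units(5deg) [ 0.07 -0.01 -0.  ]
[-0.3  0.8  1.1]
```

Call:
{"api": "servo_tool", "payload": {
  "deltas": [
    [[0.5,-0.1,0.1],[0,0,0],0],
    [[0.6,0,0],[0,0,0],0],
    [[0.6,0,0],[0,0,0],0],
    [[0.6,0,0],[0,0,0],0],
    [[0.6,0,0],[0,0,0],0],
    [[0.6,0,0],[0,0,0],0],
    [[0.6,0,0],[0,0,0],0],
    [[0.2,0,0],[0,0,0],0]
  ]
}}

```text
t: 3.2
tcp_pos: [0.5972, 0.0213, 0.1866]
tool_rot: [3.073, 1.566, 2.985]
contact_force: [-0.5, 0.6, -0.7]
opening: 0.0856
```

Call:
{"api": "servo_tool", "payload": {
  "deltas": [
    [[0,0,0],[0,0,0],60],
    [[0,0,0],[0,0,0],120],
    [[0,0,0],[0,0,0],180],
    [[0,0,0],[0,0,0],220],
    [[0,0,0],[0,0,0],220],
    [[0,0,0],[0,0,0],220]
  ],
  "force": 30
}}

```text
t: 3.7
tcp_pos: [0.6003, 0.0192, 0.1908]
tool_rot: [0.364, 1.568, 0.274]
contact_force: [-0.5, 1.2, 5.1]
opening: 0.0386
```

Run:
```python
from h import *
im=viewer.camera("wrist");cv2.imwrite("pics/wrist2.png",im[:,:,::-1])
need(w(0,.038,.19),np.r_[L,0])
s=state();print(s['opening'],np.round(s['contact_force'],1))
```

```text
tcp [0.6003 0.0192 0.1908] shift tool mm [  0.7  -0.6 -13. ] units [ 0.02 -0.02 -0.43]
turn units(5deg) [ 0.08  0.03 -0.01]
0.03831510513664043 [-0.8  1.2  5.7]
```

View pics/wrist2.png

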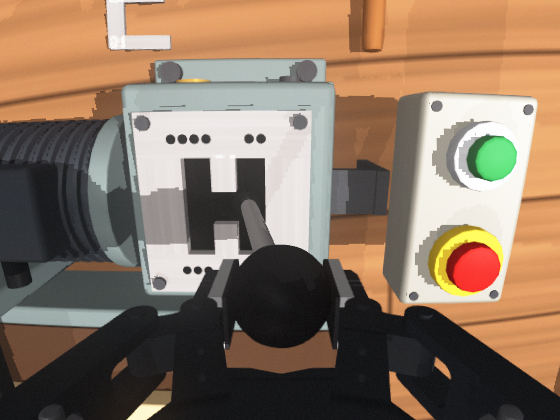

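The pads straddle the knob, with the ball centred at (281,297) and the opening at 38 mm. Next I'll go 13 mm nearer to neutral.

Call:
{"api": "servo_tool", "payload": {
  "deltas": [
    [[0,0,-0.2],[0,0,0],220],
    [[0,0,-0.2],[0,0,0],220],
    [[0,0,-0.1],[0,0,0],220],
    [[0,0,0],[0,0,0],220],
    [[0,0,0],[0,0,0],220]
  ]
}}

```text
t: 4.17
tcp_pos: [0.5861, 0.0206, 0.1909]
tool_rot: [0.247, 1.566, 0.157]
contact_force: [3.5, 0.5, 6.8]
opening: 0.0386
```

Run:
```python
from h import *
im=viewer.camera("wrist");cv2.imwrite("pics/wrist3.png",im[:,:,::-1])
im=viewer.camera("scene")[180:292,250:400];cv2.imwrite("pics/scene3.png",cv2.resize(im[:,:,::-1],None,fx=4,fy=4))
need(w(0,.0,.194),np.r_[L,0])
s=state();print(s['opening'],np.round(s['contact_force'],1),(np.array(s['tcp_pos'])[:2]-C)@np.array([F,L]).T)
```

```text
tcp [0.5861 0.0206 0.1909] shift tool mm [ -3.1 -38.6   1. ] units [-0.1  -1.29  0.03]
turn units(5deg) [ 0.08  0.05 -0.01]
0.03869334831096634 [3.5 0.6 5.6] [-0.00130359  0.03861205]
```

View pics/wrist3.png

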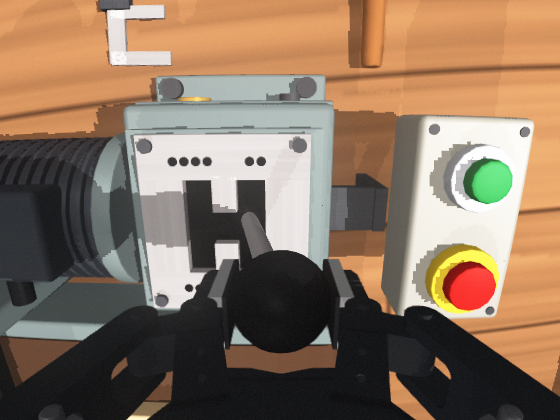

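View pics/scene3.png

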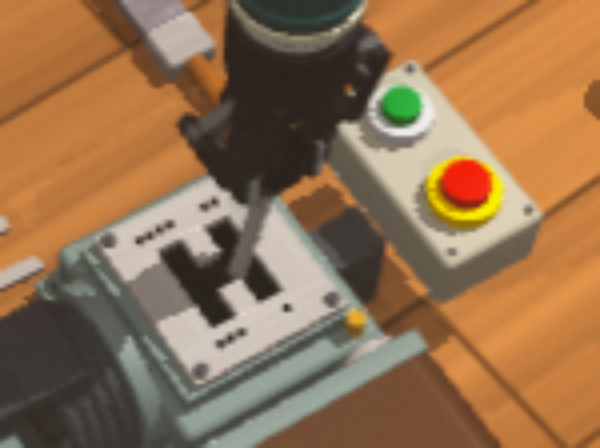

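The stem enters the gate at wrist (248,216), level with the neutral slot, so I'll cross to the right.

Call:
{"api": "servo_tool", "payload": {
  "deltas": [
    [[-0.05,-0.3,0],[0,0,0],220],
    [[-0.05,-0.3,0],[0,0,0],220],
    [[-0.05,-0.4,0],[0,0,0],220],
    [[0,-0.3,0],[0,0,0],220],
    [[0,0,0],[0,0,0],220]
  ]
}}

```text
t: 4.68
tcp_pos: [0.5817, -0.0184, 0.1946]
tool_rot: [0.717, 1.568, 0.626]
contact_force: [3.0, 1.4, 3.4]
opening: 0.038
```

Run:
```python
from h import *
need(w(0,-.038,.19),np.r_[L,0])
s=state();print(s['opening'],np.round(s['contact_force'],1),(np.array(s['tcp_pos'])[:2]-C)@np.array([F,L]).T)
```

```text
tcp [ 0.5817 -0.0184  0.1946] shift tool mm [  4.5 -37.4   1.8] units [ 0.15 -1.25  0.06]
turn units(5deg) [ 0.07  0.03 -0.02]
0.038005265996159686 [3.  1.4 3.4] [-0.00198206 -0.00060863]
```

Call:
{"api": "servo_tool", "payload": {
  "deltas": [
    [[0,-0.3,0.05],[0,0,0],220],
    [[0.05,-0.3,0],[0,0,0],220],
    [[0.05,-0.3,0],[0,0,0],220],
    [[0.05,-0.3,0],[0,0,0],220],
    [[0,-0.1,0],[0,0,0],220],
    [[0,0,0],[0,0,0],220]
  ]
}}

```text
t: 5.18
tcp_pos: [0.5785, -0.0568, 0.1888]
tool_rot: [2.258, 1.569, 2.168]
contact_force: [2.4, 1.3, -0.9]
opening: 0.0386
```

Run:
```python
from h import *
im=viewer.camera("wrist");cv2.imwrite("pics/wrist4.png",im[:,:,::-1])
need(w(0.051,-.038,.183),np.r_[L,0])
s=state();print(s['opening'],np.round(s['contact_force'],1),(np.array(s['tcp_pos'])[:2]-C)@np.array([F,L]).T)
```

```text
tcp [ 0.5786 -0.0569  0.1888] shift tool mm [ 5.8  0.8 52.4] units [0.19 0.03 1.75]
turn units(5deg) [ 0.08 -0.01 -0.01]
0.03838733559486225 [ 2.   3.1 -1.1] [-0.00133958 -0.03916665]
```

View pics/wrist4.png

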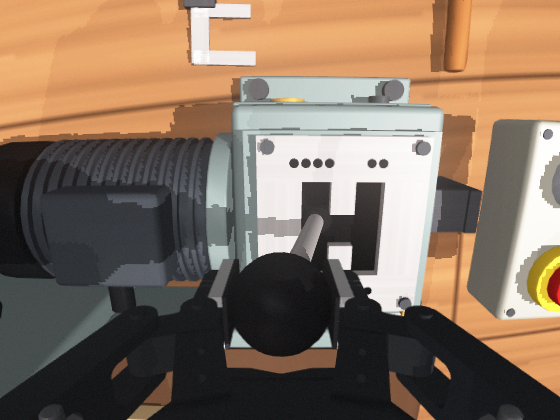

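The stem sits in the right leg at neutral height, at wrist (316,218). I'll push it far.

Call:
{"api": "servo_tool", "payload": {
  "deltas": [
    [[0,0,0.3],[0,0,0],220],
    [[0,0,0.3],[0,0,0],220],
    [[0.05,0,0.3],[0,0,0],220],
    [[0.05,0,0.3],[0,0,0],220],
    [[0.05,0,0.3],[0,0,0],220],
    [[0.05,0,0.3],[0,0,0],220],
    [[0,0,0],[0,0,0],220],
    [[0,0,0],[0,0,0],220]
  ]
}}

```text
t: 5.9
tcp_pos: [0.6326, -0.0616, 0.1821]
tool_rot: [3.05, 1.569, 2.961]
contact_force: [-2.3, 4.3, -1.8]
opening: 0.0384
```

Run:
```python
from h import *
im=viewer.camera("wrist");cv2.imwrite("pics/wrist5.png",im[:,:,::-1])
s=state();print(s['opening'],np.round(s['contact_force'],1),(np.array(s['tcp_pos'])[:2]-C)@np.array([F,L]).T,s['tcp_pos'])
```

```text
0.03861118854367861 [-2.   5.6 -2.5] [ 0.05268424 -0.03871775] [ 0.63238685 -0.0616381   0.18216978]
```

View pics/wrist5.png

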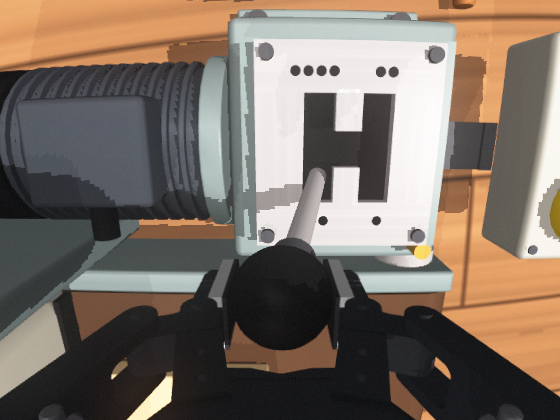

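Call:
{"api": "servo_tool", "payload": {
  "deltas": [
    [[0,0,0.15],[0,0,0],220],
    [[0,0,0],[0,0,0],220],
    [[0,0,0],[0,0,0],220]
  ]
}}

```text
t: 6.2
tcp_pos: [0.6355, -0.0616, 0.1814]
tool_rot: [3.001, 1.566, 2.912]
contact_force: [-3.6, 5.6, -4.5]
opening: 0.0379
```

Run:
```python
from h import *
s=state();print(s['opening'],np.round(s['contact_force'],1),(np.array(s['tcp_pos'])[:2]-C)@np.array([F,L]).T,s['tcp_pos'])
```

```text
0.037944449590255426 [-3.6  5.6 -4.5] [ 0.05576298 -0.03841743] [ 0.6354802  -0.06163736  0.18139572]
```

Call:
{"api": "servo_tool", "payload": {
  "deltas": [
    [[0,0,0.15],[0,0,0],220],
    [[0,0,0],[0,0,0],220],
    [[0,0,0],[0,0,0],220]
  ]
}}

```text
t: 6.45
tcp_pos: [0.6384, -0.0617, 0.1807]
tool_rot: [3.03, 1.562, 2.94]
contact_force: [-8.1, 6.5, -3.7]
opening: 0.0381
```

Run:
```python
from h import *
im=viewer.camera("wrist");cv2.imwrite("pics/wrist6.png",im[:,:,::-1])
s=state();print(s['opening'],np.round(s['contact_force'],1),(np.array(s['tcp_pos'])[:2]-C)@np.array([F,L]).T,s['tcp_pos'])
```

```text
0.03839892193756069 [-6.9  5.9 -4. ] [ 0.05858714 -0.03826114] [ 0.63830622 -0.06175533  0.18068167]
```

View pics/wrist6.png

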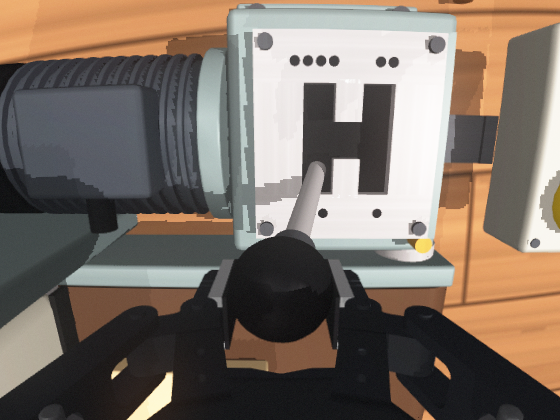

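The ball is now slipping back between the pads (its centre went from image row 297 to 290) and the force has risen to 8 N, so the lever is on its stop. I'll release and lift.

Call:
{"api": "servo_tool", "payload": {
  "deltas": [
    [[0,0,0],[0,0,0],160],
    [[0,0,0],[0,0,0],80],
    [[0,0,0],[0,0,0],0],
    [[0,0,0],[0,0,0],0],
    [[0,0,0],[0,0,0],0],
    [[0,0,0],[0,0,0],0]
  ]
}}

```text
t: 7.0
tcp_pos: [0.6422, -0.064, 0.1837]
tool_rot: [-0.384, 1.569, -0.474]
contact_force: [-0.7, -0.2, 0.7]
opening: 0.0856
```

Call:
{"api": "servo_tool", "payload": {
  "deltas": [
    [[-0.3,0,0],[0,0,0],0],
    [[-0.6,0,0],[0,0,0],0],
    [[-0.7,0,0],[0,0,0],0],
    [[-0.7,0,0],[0,0,0],0],
    [[-0.7,0,0],[0,0,0],0],
    [[-0.7,0,0],[0,0,0],0],
    [[-0.3,0,0],[0,0,0],0],
    [[0,0,0],[0,0,0],0]
  ]
}}

```text
t: 7.67
tcp_pos: [0.643, -0.0637, 0.3066]
tool_rot: [0.063, 1.565, -0.027]
contact_force: [0.2, 0.3, -0.1]
opening: 0.0851
```

Run:
```python
from h import *
m=viewer.camera_model("wrist");im=viewer.camera("wrist");cv2.imwrite("pics/wrist7.png",im[:,:,::-1])
print(proj(m,w(.0507,-.04,.2085)),proj(m,w(.042,-.04,.2085)))
ims=viewer.camera("scene");cv2.imwrite("pics/scene7.png",cv2.resize(ims[180:292,250:400,::-1],None,fx=4,fy=4))
print(proj(viewer.camera_model("scene"),w(.0507,-.04,.2085)))
s=state();print(s['opening'],np.round(s['contact_force'],1),(np.array(s['tcp_pos'])[:2]-C)@np.array([F,L]).T,s['tcp_pos'])
```

```text
[279.803494   200.13003563] [279.86904703 188.60484579]
[303.13751549 250.92897708]
0.08543388994382908 [-0.1 -0.1 -0.4] [ 0.06175874 -0.03946007] [ 0.6413468  -0.06325578  0.30294961]
```

View pics/wrist7.png

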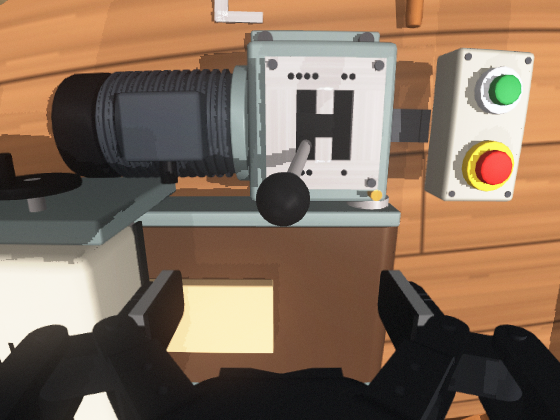

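View pics/scene7.png

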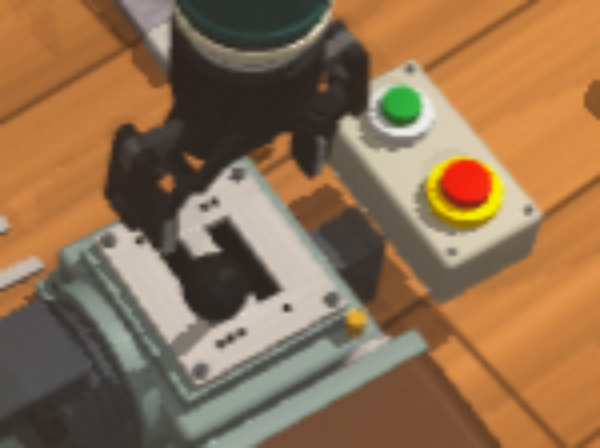

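The knob is at wrist (283,199), against (280,200) predicted for fully home; the knob is free and the lever is in third. Next is the green button.

Run:
```python
from h import *
im=cv2.imread("pics/wrist7.png");hsv=cv2.cvtColor(im,cv2.COLOR_BGR2HSV)
mm=cv2.inRange(hsv,(55,100,60),(90,255,255));N,l,st,c=cv2.connectedComponentsWithStats(mm)
m=viewer.camera_model("wrist")
for i in range(1,N):
    if st[i,4]>60: print(st[i],c[i],plane(m,c[i],.138).round(4))
need([.562,.1512,.30])
```

```text
[489  75  32  30 737] [505.26594301  89.14111262] [0.5589 0.1493 0.138 ]
tcp [ 0.6413 -0.0633  0.3029] shift tool mm [  3.  206.5 -98.3] units [ 0.1   6.88 -3.28]
```

Call:
{"api": "servo_tool", "payload": {
  "deltas": [
    [[0,0.6,-0.3],[0,0,0],100],
    [[0,0.7,-0.4],[0,0,0],255],
    [[0,0.8,-0.4],[0,0,0],255],
    [[0,0.8,-0.4],[0,0,0],255],
    [[0,0.8,-0.4],[0,0,0],255],
    [[0,0.8,-0.4],[0,0,0],255],
    [[0,0.8,-0.4],[0,0,0],255],
    [[0,0.7,-0.3],[0,0,0],255]
  ]
}}

```text
t: 8.43
tcp_pos: [0.5663, 0.1259, 0.3014]
tool_rot: [-2.888, 1.568, -2.977]
contact_force: [0.9, 0.1, 0.6]
opening: -0.0001
```

Call:
{"api": "servo_tool", "payload": {
  "deltas": [
    [[0,0.5,-0.2],[0,0,0],255],
    [[0,0.3,0],[0,0,0],255],
    [[0,0,0],[0,0,0],255],
    [[0,0,0],[0,0,0],255]
  ]
}}

```text
t: 8.77
tcp_pos: [0.5644, 0.1479, 0.3023]
tool_rot: [-2.249, 1.569, -2.339]
contact_force: [0.1, 0.7, 0.6]
opening: 0.0001
```

Run:
```python
from h import *
need([.562,.1512,.155])
m=viewer.camera_model("wrist");im=viewer.camera("wrist");cv2.imwrite("pics/wrist8.png",im[:,:,::-1])
print(proj(m,[.562,.1512,.138]),state()["opening"])
```

```text
tcp [0.5644 0.1479 0.3023] shift tool mm [147.3   3.3  -2.5] units [ 4.91  0.11 -0.08]
[283.77183914 194.71651684] 0.00023846293536805116
```

View pics/wrist8.png

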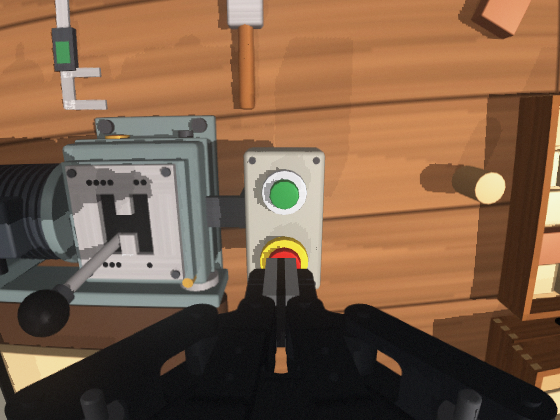

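Green is at (284,194), predicted (284,195). I'll go down to just above it.

Call:
{"api": "servo_tool", "payload": {
  "deltas": [
    [[0.5,0.1,-0.1],[0,0,0],255],
    [[0.8,0,0],[0,0,0],255],
    [[0.8,0,0],[0,0,0],255],
    [[0.8,0,0],[0,0,0],255],
    [[0.8,0,0],[0,0,0],255],
    [[0.8,0,0],[0,0,0],255],
    [[0.4,0,0],[0,0,0],255],
    [[0,0,0],[0,0,0],255]
  ]
}}

```text
t: 9.48
tcp_pos: [0.5601, 0.1497, 0.1534]
tool_rot: [-2.573, 1.565, -2.665]
contact_force: [-0.4, 0.2, -0.2]
opening: 0.0003
```

Run:
```python
from h import *
need([.562,.1512,.131])
m=viewer.camera_model("wrist");im=viewer.camera("wrist");cv2.imwrite("pics/wrist9.png",im[:,:,::-1]);print(state()["contact_force"])
```

```text
tcp [0.5601 0.1497 0.1534] shift tool mm [22.4  1.7  1.8] units [0.75 0.06 0.06]
[-0.0028502   0.42995309  0.10330975]
```

View pics/wrist9.png

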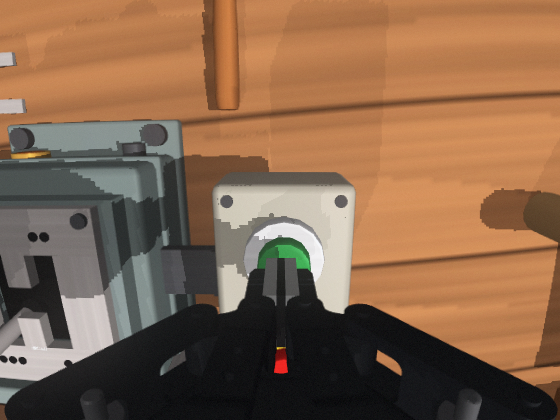

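Call:
{"api": "servo_tool", "payload": {
  "deltas": [
    [[0.3,0.05,0.05],[0,0,0],255],
    [[0.2,0,0],[0,0,0],255],
    [[0.1,0,0],[0,0,0],255],
    [[0.1,0,0],[0,0,0],255],
    [[0.1,0,0],[0,0,0],255],
    [[0,0,0],[0,0,0],255]
  ]
}}

```text
t: 10.03
tcp_pos: [0.5644, 0.1535, 0.1358]
tool_rot: [0.664, 1.568, 0.574]
contact_force: [-5.8, -1.0, 20.0]
opening: -0.0
```

Run:
```python
from h import *
s=state();print(np.round(s["contact_force"],1),s["tcp_pos"],np.round(s["moment"],2))
im=viewer.camera("wrist");cv2.imwrite("pics/wrist10.png",im[:,:,::-1])
ims=viewer.camera("scene");cv2.imwrite("pics/scene10.png",cv2.resize(ims[160:272,280:430,::-1],None,fx=4,fy=4))
```

```text
[-5.8 -1.  20. ] [0.56444872 0.15346479 0.13583219] [-0.4   1.25 -0.01]
```

View pics/wrist10.png

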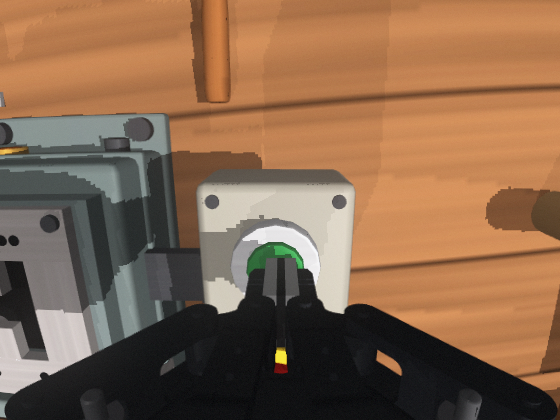

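View pics/scene10.png

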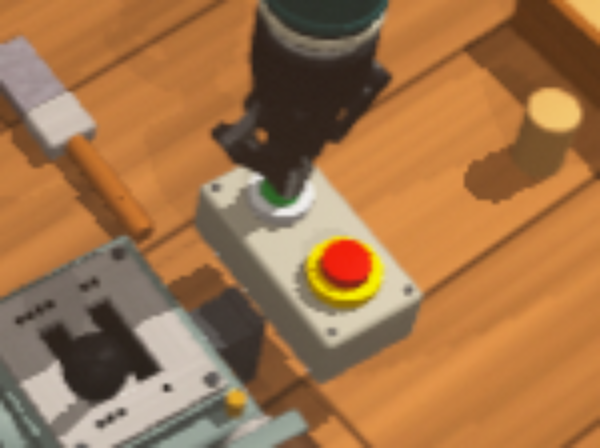

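The fingertip is on the green button but pressing at 20 N higher than expected, so I'll let it settle and read again.

Call:
{"api": "servo_tool", "payload": {
  "deltas": [
    [[0,0,0],[0,0,0],255],
    [[0,0,0],[0,0,0],255],
    [[0,0,0],[0,0,0],255],
    [[0,0,0],[0,0,0],255]
  ]
}}

```text
t: 10.47
tcp_pos: [0.5645, 0.1535, 0.1358]
tool_rot: [0.603, 1.567, 0.513]
contact_force: [-5.3, -2.1, 20.7]
opening: 0.0003
```

Call:
{"api": "servo_tool", "payload": {
  "deltas": [
    [[-0.3,0,0],[0,0,0],255],
    [[-0.3,0,0],[0,0,0],255],
    [[-0.2,0,0],[0,0,0],255],
    [[0,0,0],[0,0,0],255],
    [[0,0,0],[0,0,0],255],
    [[0,0,0],[0,0,0],255],
    [[0,0,0],[0,0,0],255]
  ]
}}

```text
t: 11.05
tcp_pos: [0.5627, 0.1531, 0.1556]
tool_rot: [-2.691, 1.569, -2.781]
contact_force: [0.1, -0.6, 0.8]
opening: -0.0001
```

Run:
```python
from h import *
need([.562,.1512,.131])
m=viewer.camera_model("wrist");im=viewer.camera("wrist");cv2.imwrite("pics/wrist11.png",im[:,:,::-1]);print(state()["contact_force"])
print(proj(m,[.562,.1512,.138]),proj(m,[.562,.1512,.132]),proj(m,state()["tcp_pos"]))
ims=viewer.camera("scene");cv2.imwrite("pics/scene11.png",cv2.resize(ims[160:272,280:430,::-1],None,fx=4,fy=4))
```

```text
tcp [0.5627 0.1531 0.1556] shift tool mm [24.6 -1.9 -0.5] units [ 0.82 -0.06 -0.02]
[-0.34790478  0.0797123   0.18012838]
[276.2710194 260.2487736] [276.41480072 255.72064067] [279.9316092  276.64859873]
```

View pics/wrist11.png

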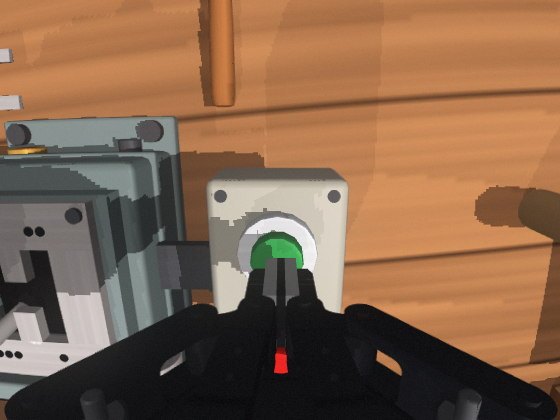

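View pics/scene11.png

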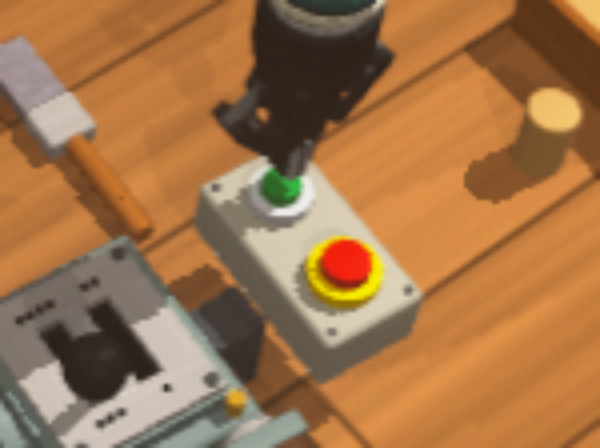

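The scene shots show the green button sunk during the press and fully out again now. To be certain, I'll press again, better centred and in small steps, watching force against height.

Call:
{"api": "servo_tool", "payload": {
  "deltas": [
    [[0.3,-0.06,-0.03],[0,0,0],255],
    [[0.2,0,0],[0,0,0],255],
    [[0,0,0],[0,0,0],255],
    [[0,0,0],[0,0,0],255],
    [[0,0,0],[0,0,0],255]
  ]
}}

```text
t: 11.57
tcp_pos: [0.5619, 0.1511, 0.1411]
tool_rot: [-2.628, 1.57, -2.718]
contact_force: [-1.0, -1.1, 1.7]
opening: 0.0
```

Call:
{"api": "servo_tool", "payload": {
  "deltas": [
    [[0.07,0,0],[0,0,0],255],
    [[0,0,0],[0,0,0],255],
    [[0,0,0],[0,0,0],255]
  ]
}}

```text
t: 11.82
tcp_pos: [0.5622, 0.1513, 0.1393]
tool_rot: [-1.782, 1.571, -1.872]
contact_force: [-1.1, -2.1, 3.2]
opening: 0.0002
```

Call:
{"api": "servo_tool", "payload": {
  "deltas": [
    [[0.07,0,0],[0,0,0],255],
    [[0,0,0],[0,0,0],255],
    [[0,0,0],[0,0,0],255]
  ]
}}

```text
t: 12.07
tcp_pos: [0.5623, 0.1514, 0.1372]
tool_rot: [0.022, 1.571, -0.068]
contact_force: [-1.6, -1.6, 3.6]
opening: 0.0002
```

Call:
{"api": "servo_tool", "payload": {
  "deltas": [
    [[0.07,0,0],[0,0,0],255],
    [[0,0,0],[0,0,0],255],
    [[0,0,0],[0,0,0],255]
  ]
}}

```text
t: 12.32
tcp_pos: [0.5624, 0.1514, 0.136]
tool_rot: [0.775, 1.57, 0.685]
contact_force: [-3.4, -2.6, 10.3]
opening: -0.0004
```

Call:
{"api": "servo_tool", "payload": {
  "deltas": [
    [[0.07,0,0],[0,0,0],255],
    [[0,0,0],[0,0,0],255],
    [[0,0,0],[0,0,0],255]
  ]
}}

```text
t: 12.57
tcp_pos: [0.5625, 0.1514, 0.1358]
tool_rot: [1.147, 1.57, 1.057]
contact_force: [-8.1, -3.5, 23.9]
opening: 0.0002
```

The contact is soft from about 142 mm (1.7 N rising to about 4 N), then hard at 136 mm. That is the full 6 mm stroke ending on the bottom stop, so the button went right down. I'll let go and lift clear.

Call:
{"api": "servo_tool", "payload": {
  "deltas": [
    [[-0.3,0,0],[0,0,0],255],
    [[-0.5,0,0],[0,0,0],255],
    [[-0.8,0,0],[0,0,0],255],
    [[-0.8,0,0],[0,0,0],255],
    [[-0.8,0,0],[0,0,0],255],
    [[-0.8,0,0],[0,0,0],255],
    [[-0.8,0,0],[0,0,0],255],
    [[-0.5,0,0],[0,0,0],255]
  ]
}}

```text
t: 13.23
tcp_pos: [0.563, 0.1521, 0.2942]
tool_rot: [0.56, 1.567, 0.47]
contact_force: [0.7, -0.6, 0.1]
opening: -0.0002
```

Call:
{"api": "servo_tool", "payload": {
  "deltas": [
    [[0,0.3,-0.3],[0,0,0],255],
    [[0,0.5,-0.5],[0,0,0],255],
    [[0,0.5,-0.5],[0,0,0],255],
    [[0,0.3,-0.3],[0,0,0],255],
    [[0,0,0],[0,0,0],255],
    [[0,0,0],[0,0,0],255],
    [[0,0,0],[0,0,0],255]
  ]
}}

```text
t: 13.82
tcp_pos: [0.5189, 0.203, 0.2913]
tool_rot: [-1.863, 1.57, -1.953]
contact_force: [-0.1, 0.4, 0.5]
opening: -0.0
```

Run:
```python
from h import *
s=state();print(s["tcp_pos"],np.round(s["contact_force"],1),np.abs(s["qvel"]).max())
m=viewer.camera_model("wrist");im=viewer.camera("wrist");cv2.imwrite("pics/wrist12.png",im[:,:,::-1])
print(proj(m,w(.0507,-.039,.2085)))
ms=viewer.camera_model("scene");mt=viewer.camera_model("top")
print("home",proj(ms,w(.0507,-.039,.2085)),proj(mt,w(.0507,-.039,.2085)))
a=viewer.camera("scene");cv2.imwrite("pics/scene12.png",a[:,:,::-1])
b=viewer.camera("top");cv2.imwrite("pics/top12.png",b[:,:,::-1])
c=np.hstack([cv2.resize(a[180:292,250:400,::-1],(400,300),interpolation=cv2.INTER_CUBIC),cv2.resize(b[130:226,195:323,::-1],(400,300),interpolation=cv2.INTER_CUBIC)]);cv2.imwrite("pics/z12.png",c)
```

```text
[0.51890933 0.20295111 0.29125186] [-0.1  0.4  0.5] 0.013911718829162353
[ -1.03905772 365.7731076 ]
home [303.50072967 250.73830851] [299.49077762 152.35981886]
```

View pics/z12.png

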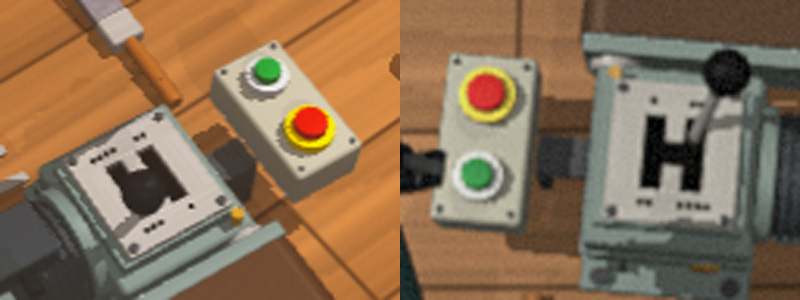

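View pics/top12.png

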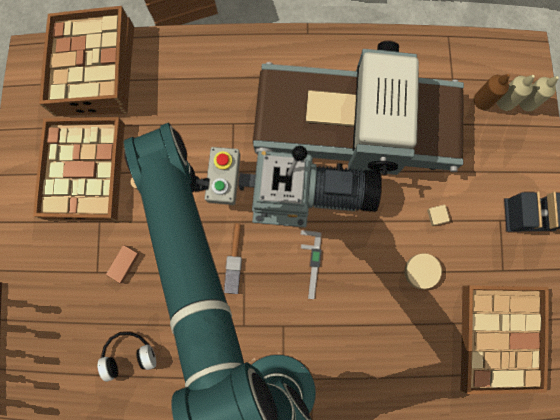

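The knob is at top (299.6,153.0) and scene (302.9,251.2), within a pixel of the fully-home predictions. Both buttons are out and the blocks and tools haven't moved. I'm handing in.

Run:
```python
from station import ticket
print(ticket.hand_in())
```

```text
the job is handed in; nothing more can be done
None
```

The lever is in third, the green button has been pressed and let go, and I handed the job in at about 14 s of the 58 s allowed. I gripped the knob, brought it to neutral, took it across to the right and pushed it far until it reached its stop.

- **Lever:** After I let go, the knob sat within about 1 pixel of its fully-home position in the scene and top views, and within about 3 pixels in an earlier wrist view.
- **Start button:** I pressed it twice, both times with the lever already in third. The first press met 20 N about 4 mm higher than expected, so I repeated it in small steps. That showed a soft stroke of about 6 mm ending in a hard stop at up to 24 N, so the button went right down. The measured height disagreed with the expected 132 mm: the hard stop read 136 mm, probably a small offset in the tool height.
- **Final state:** Both buttons looked fully out, the arm was clear of everything with near-zero contact force, and the red button was never touched. The blocks and tools looked unmoved in the last top view, except that the arm partly hid the roundel there. It was standing in its place in an earlier wrist picture, and the arm stayed well above it.

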